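# Sweep a brush wheel out from under a low shelf with a plaster spatula

## Task

A black brush wheel has slipped under the low clear shelf. Pick up the plaster spatula (the broad-bladed one), sweep its blade under the shelf to push the wheel completely out onto the open worktop, touching the wheel with the spatula only, then lay the spatula flat on the worktop, clear of the shelf. Leave the wheel lying there and the felt wheel on the shelf and the wax spatula where they are.

Things in the scene. Friction and masses are not known exactly. Their poses are not given: they have to be found in the camera images.
- spatula_grip (a point): Point in the plaster spatula's wooden handle, half-way up (6.5 mm). Spatula 211 mm long; handle 13 mm wide and high, from 60 mm behind to 45 mm before this point; flat steel blade 24 mm wide, 2 mm thick, from 54 to 150 mm before it, lying 5 to 7 mm above the worktop. x across the handle, -y to the blade, z up. Balance point 15 mm forward. It lies right of the shelf, beside the wax spatula.
- spatula_tip (a point): End of the plaster spatula's blade, on its centre line, half-way through its thickness (6 mm up when it lies flat); axes as at the grip.
- brush_wheel: The black brush polishing wheel under the shelf: a disc 57 mm in diameter, 10 mm thick at the rim (12 mm at the hub), about 35 g, lying flat and free to slide. Origin at the centre of its underside, z up.
- shelf: Low fixed shelf: clear board 150 mm deep (x), 260 wide (y), aluminium front edge and back rail. 36 mm free below, top 48 high. Front (x = -75, to the robot) and both ends (y = +-130) open, no legs; back closed at x = +67. Origin on the worktop, under its centre. A cast (27 mm high) is fixed on its rear left. Wheel's centre is 45-70 mm inside the front, up to 60 mm from mid-width; ends kept clear.
- wax_spatula: Bystander: the wax spatula, 188 mm long, thin green handle and narrow blade (12 mm), 13 mm high. Origin under its middle. Leave it.
- felt_wheel: Bystander: off-white felt wheel, 51 mm in diameter, 14 mm high, lying loose on top of the shelf's board, on its rear right part. Origin under its centre. Leave it.

How it is judged:
By the outcome, as a careful person would: the job done as asked, in the order asked, and still so for the second after the job is handed in, with the robot touching nothing.
It also fails if it takes over 64 s, if anything falls off the work surface, if the arm or the gripper's body presses on something with over 40 N, if the wrist force passes 120 N, or if a joint passes its speed limit or range.

## Robot

A 6-joint arm with a two-finger parallel gripper is mounted at the origin on a cart in front of the work surface, level with it; the furniture and walls round the work are solid. World frame = base frame: x ahead of the robot, y to its left, z up, the work surface at z = 0. Lengths are in m, angles in rad, forces in N, time in s.
With the tool pointing down it reaches from about 0.375 to 0.975 m from the base axis. Payload 3.8 kg.
Tool frame: the origin (TCP) lies on the centre line of the jaws, within the pads' length; the fingertips stand 8 mm ahead of it and the grasp point (between the pads) lies 11 mm behind it; z points along the fingers, y is the line along which they close (so a half turn about z gives the same grasp; the last joint's range is limited). The gripper opens to 88 mm and grips with 3 to 60 N. Pads are 18 mm wide; open, the fingers measure 123 mm over their backs; the gripper's body (75 mm by 187 mm) begins 45 mm behind the grasp point.
Start: joints at [1.302, 0.264, 1.604, -0, 1.274, -0.037], TCP at [0.155, 0.657, 0.247] pointing down, gripper open.
Joint ranges: [-2.63, 2.63], [-0.94, 2.18], [0.31, 2.57], [-1.31, 4.45], [0, 2.66], [-2.55, 2.55]. Speed limits (rad/s): [2.57, 2.57, 3.14, 3.14, 3.14, 3.14].

## Interface

Orientations are given as a unit quaternion [w, x, y, z].
In Python, from station import r gives the robot as it stands.
- The arm moves only by the tool servo_tool, never from a script. Its argument "motion" is a list of rows, each a list of 7 numbers: the gripper command: -1 is fully open, 1 is shut, values between are in proportion, then the shift along the tool's x, y, z in mm, then the turn, a rotation vector about the tool's x, y, z in rad. In form: [[gripper, tx, ty, tz, wx, wy, wz], ...]. A call has exactly 10 rows; each row is the pose to reach, as a shift and turn from the pose commanded when the call began, along the tool's axes at that moment; what a row does not reach only later rows make up. A row lasts 1/8 s, in which the tool goes at most 62.5 mm and 10.7 degrees, less where a joint would pass 70% of its speed; a pose out of reach is approached as far as the arm can. A call with a gripper value outside its range is refused whole. The fingers move at their own pace and stop on an object; the grip force is fixed at half the most. Time passes only in rows, so rows that repeat a pose let the fingers close, or fill a call up. It gives the time, the measured TCP pose, the force, the opening and the grip force at its end, in the units of the state.
- r.sense(): the state, without advancing time (a new reading comes with each control period).
- r.capture(name): name is "side" or "top" or "wrist"; returns (picture, depth): 400x640x3 uint8, red, green, blue; 400x640 float32, m along the optical axis (not along the pixel's ray), 0 where there is no reading.
- r.camera_params(name): a dict with "fx", "fy", "cx", "cy" (pixels), "R" (3x3) and "t" (3): a world point X has camera coordinates R X + t. Camera axes: x right, y down, z forward; pixel columns grow to the right and rows downward; lengths in m; the calibration is good to about 2 mm. A picture is of the moment at which its call begins: read the wrist's pose just before it. camera_params takes no time and is no camera call; for the wrist camera it gives the pose at the moment of the call.
- r.finish_job(): hands the job in; it is judged then, once.
The state is a dict: "clock": time; "joints": joint angles; "joint_vel": joint speeds; "joint_efforts": joint torques, N m; "position": TCP position; "ee_rot": TCP orientation; "force": force on the tool from outside, world axes, zero at the start; "torque": the same for the moment, N m; "grip_width": finger opening in m; "finger_force": force on a finger pad.
Only numpy, scipy, OpenCV 4.12 (cv2) and the standard library are available. Lean on these libraries where they do the work, as an engineer would, in place of code of your own. Each camera call takes 0.05 s, during which the arm holds its last target. There are 200 camera calls.

## Working session

There is one attempt and no reset: what is moved stays moved. The work goes in short steps, Python scripts to look and compute and a tool call to move; the robot and the scene stay as the last step left them, time stands still between calls to the robot, and variables do not carry over. Pictures are saved under pics/ and viewed, at most 10 in all, crops included, and the job is handed in when it is done.

Besides the shell and the picture viewer there is one more tool, called after "Call:" in YAML: its name, and indented under it one key for each argument. servo_tool: Moves the arm, as the interface text tells. Its arguments: {"type":"object","properties":{"motion":{"type":"array","items":{"type":"array","items":{"type":"number"}}}},"required":["motion"]}

```bash
mkdir -p pics; cat > h.py <<'E'
import numpy as np, cv2
from station import r
def cap(n,save=None):
    p=r.camera_params(n); im,d=r.capture(n)
    if save: cv2.imwrite(f'pics/{save}.png',im[:,:,::-1])
    np.savez(f'pics/{n}_last.npz',im=im,d=d,**{k:np.array(p[k]) for k in p})
    return im,d,p
def ray(p,u,v,z):
    R=np.array(p['R']);t=np.array(p['t']);c=-R.T@t
    d=R.T@np.array([(u-p['cx'])/p['fx'],(v-p['cy'])/p['fy'],1.])
    return c+d*(z-c[2])/d[2]
def proj(p,X):
    q=np.array(p['R'])@np.array(X)+np.array(p['t']); return p['fx']*q[0]/q[2]+p['cx'],p['fy']*q[1]/q[2]+p['cy']
E
python3 - <<'E'
from h import *
for n in('top','side'):
    im,d,p=cap(n,n+'0'); print(n,-np.array(p['R']).T@p['t'],p['fx'],np.array(p['R'])[2])
print(r.sense())
E
```

```text
top [ 0.36987999 -0.10993423  1.0039592 ] 385.94068738505257 [ 0.19776253  0.0050566  -0.98023692]
side [ 0.34393183 -1.04504427  0.49428982] 470.0395974068705 [ 0.22339606  0.87933577 -0.42055059]
{'clock': 0.1, 'joints': array([ 1.30208166e+00,  2.64701250e-01,  1.60525094e+00, -2.47426273e-05,
        1.27371372e+00, -3.68719273e-02]), 'joint_vel': array([ 0.00012079, -0.00026714, -0.00110434,  0.00050941,  0.00105159,
       -0.00079682]), 'joint_efforts': array([ 1.00619225e-03, -5.03618932e+01, -3.58074439e+01,  7.31950253e-02,
        2.33118609e-02, -5.49830099e-05]), 'position': array([0.1549168 , 0.65632535, 0.24548942]), 'ee_rot': array([-1.46086179e-04,  1.15658252e-01,  9.93288525e-01, -1.02634956e-03]), 'force': array([ 0.4430076 , -0.14849301,  0.6663804 ]), 'torque': array([-0.03044325,  0.04183042, -0.02397961]), 'finger_force': 0.0, 'grip_width': 0.08783527517419987}
```

View pics/top0.png

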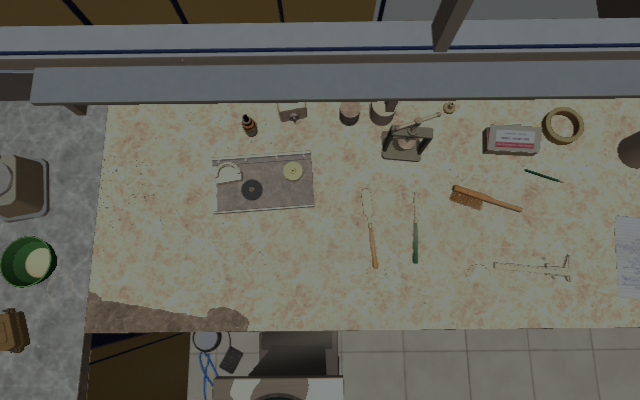

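View pics/side0.png

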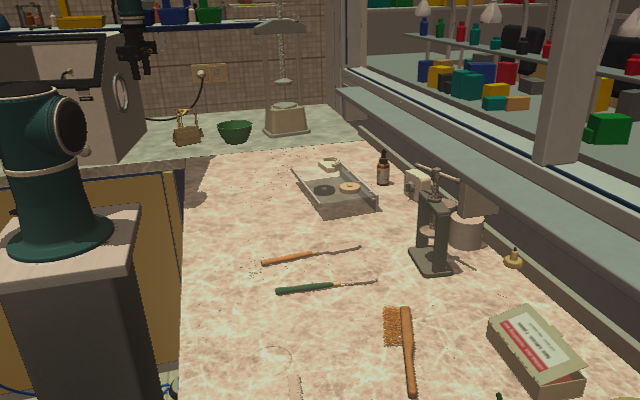

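The top view shows the plaster spatula (handle end about (376,266), blade tip (364,188)), the wax spatula at column 415, the shelf between (214,155) and (315,213), the black wheel near (252,189) and the felt wheel at (292,171). The side view agrees. Next I measure.

```bash
python3 - <<'E'
from h import *
D=np.load('pics/top_last.npz');p={k:D[k] for k in('fx','fy','cx','cy','R','t')};im=D['im'];d=D['d']
hsv=cv2.cvtColor(im,cv2.COLOR_RGB2HSV)
def pts(m,u0,u1,v0,v1,z):
    vs,us=np.nonzero(m[v0:v1,u0:u1]); return np.array([ray(p,u+u0,v+v0,z) for u,v in zip(us,vs)])
wood=(hsv[...,0]<20)&(hsv[...,1]>130)&(hsv[...,2]>90)
P=pts(wood,355,390,215,275,.0065)[:,:2]; box=cv2.minAreaRect(P.astype(np.float32)*1000); print('handle',box,len(P))
m=P.mean(0);w,v=np.linalg.eigh(np.cov((P-m).T)); a=v[:,1]*np.sign(v[0,1]); s=(P-m)@a; print(m,a,np.degrees(np.arctan2(a[1],a[0])),s.min(),s.max())
print('tip',ray(p,364,188,.006), 'tip from handle', m+a*(s.min()+.211))
blk=(hsv[...,2]<75)
mm=blk[175:205,235:270].astype(np.uint8); c=max(cv2.findContours(mm,0,1)[0],key=cv2.contourArea); (cu,cv_),rad=cv2.minEnclosingCircle(c)
print('wheel px',cu+235,cv_+175,rad, ray(p,cu+235,cv_+175,.011)); cc=pts(blk,235,270,175,205,.011);print(cc.mean(0),np.ptp(cc,0))
for uv in [(214,157),(311,152),(315,207),(217,213)]: print('shelf',uv,ray(p,*uv,.048))
print('felt',ray(p,292,171,.062)); g=(hsv[...,0]>45)&(hsv[...,0]<95)&(hsv[...,1]>90); G=pts(g,405,425,185,275,.006); print('wax',G.mean(0),G.min(0),G.max(0))
a=cv2.resize(im[140:275,205:425],None,fx=3.6,fy=3.6,interpolation=2)
cv2.imwrite('pics/c1.png',a[:,:,::-1])
E
```

```text
handle ((428.6828308105469, -243.6466827392578), (7.680987358093262, 27.902236938476562), 87.87683868408203) 38
[ 0.42752112 -0.24359855] [0.99686476 0.07912424] 4.53822903930128 -0.013008572923300344 0.015456740222951473
tip [ 0.62316459 -0.22312564  0.006     ] tip from handle [ 0.6248918  -0.22793263]
wheel px 251.55576133728027 189.5074348449707 10.660862922668457 [0.62124259 0.07565056 0.011     ]
[0.62157096 0.07591336 0.011     ] [6.88326229e-02 5.58569525e-02 2.22044605e-16]
shelf (214, 157) [0.70011638 0.16872766 0.048     ]
shelf (311, 152) [ 0.71066217 -0.08366104  0.048     ]
shelf (315, 207) [ 0.56445505 -0.09299579  0.048     ]
shelf (217, 213) [0.5517847  0.15455023 0.048     ]
felt [ 0.65556581 -0.03551333  0.062     ]
wax [ 0.43620056 -0.34793081  0.006     ] [ 0.42638467 -0.35101911  0.006     ] [ 0.44680172 -0.34470284  0.006     ]
```

View pics/c1.png

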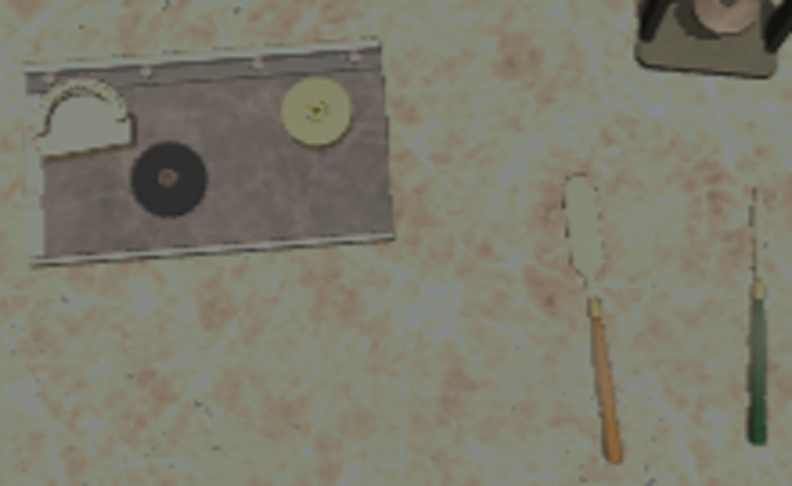

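The crop shows the wheel clearly at about (251.7,189.5) in the full image, with the spatula butt at (375.8,268.3) and tip at (365,188.6). Shelf yaw is about 3.5° and the wheel is about 65 mm inside the front, so both match what is given. I'll go above the handle first and refine with the wrist camera.

```bash
cat >> h.py <<'E'
from scipy.spatial.transform import Rotation as Ro
def plan(pts):
    "pts: world (x,y,z,yaw_deg of tool y axis) -> shift mm in tool axes and turn"
    s=r.sense(); q=s['ee_rot']; R=Ro.from_quat([q[1],q[2],q[3],q[0]]); M=R.as_matrix()
    y0=np.degrees(np.arctan2(M[1,1],M[0,1])); print('pos',s['position'].round(4),'yawY',round(y0,2),'tilt',M[:,2].round(3),'clk',s['clock'],'j',np.round(s['joints'],2))
    for x,y,z,yaw in pts:
        D=(np.array([x,y,z])-s['position'])*1000; print((M.T@D).round(1),'wz',round(-np.radians((yaw-y0+180)%360-180),3))
E
python3 - <<'E'
from h import *
D=np.load('pics/top_last.npz');p={k:D[k] for k in('fx','fy','cx','cy','R','t')}
b=ray(p,375.8,267.5,.0065)[:2];t=ray(p,365,188.6,.006)[:2];d=(t-b)/np.linalg.norm(t-b);print(b,t,np.linalg.norm(t-b),np.degrees(np.arctan2(d[1],d[0])))
g=t-.150*d;print('grip',g)
plan([(.45,.25,.25,-20),(g[0],g[1],.22,np.degrees(np.arctan2(d[1],d[0]))-90)])
E
```

```text
[ 0.41347942 -0.24638656] [ 0.62148787 -0.22573195] 0.2090313999515474 5.670708751456763
grip [ 0.47222193 -0.2405536 ]
pos [0.1549 0.6563 0.2455] yawY 76.72 tilt [-0.001 -0.002 -1.   ] clk 0.1 j [ 1.3   0.26  1.61 -0.    1.27 -0.04]
[-380.5 -327.7   -3.9] wz 1.688
[-514.9 -799.9   27.1] wz 2.811
```

Call:
servo_tool:
  motion:
    - [-1,-38,-33,0,0,0,0.17]
    - [-1,-76,-66,0,0,0,0.34]
    - [-1,-114,-98,0,0,0,0.51]
    - [-1,-152,-131,0,0,0,0.68]
    - [-1,-190,-164,0,0,0,0.85]
    - [-1,-228,-197,0,0,0,1.02]
    - [-1,-266,-230,0,0,0,1.19]
    - [-1,-304,-262,0,0,0,1.36]
    - [-1,-342,-295,0,0,0,1.53]
    - [-1,-380,-328,0,0,0,1.69]

```text
clock: 1.35
position: [0.45, 0.2489, 0.2464]
ee_rot: [-0.0, 0.821, 0.571, -0.0]
force: [0.7, 1.4, -0.1]
grip_width: 0.0877
finger_force: 0.0
```

```bash
python3 - <<'E'
from h import *
plan([(.472,-.2405,.22,-84.3)])
E
```

```text
pos [0.45   0.2489 0.2464] yawY -20.41 tilt [-0. -0. -1.] clk 1.35 j [ 0.46 -0.04  1.94  0.    1.24  0.81]
[-451.   191.3   26.4] wz 1.115
```

Call:
servo_tool:
  motion:
    - [-1,-50,21,3,0,0,0.13]
    - [-1,-100,42,6,0,0,0.26]
    - [-1,-150,64,9,0,0,0.39]
    - [-1,-200,85,12,0,0,0.52]
    - [-1,-250,106,15,0,0,0.65]
    - [-1,-300,127,18,0,0,0.78]
    - [-1,-350,149,21,0,0,0.91]
    - [-1,-400,170,24,0,0,1.04]
    - [-1,-451,191,26,0,0,1.115]
    - [-1,-451,191,26,0,0,1.115]

```text
clock: 2.6
position: [0.4733, -0.2419, 0.2201]
ee_rot: [0.0, 0.999, 0.05, -0.0]
force: [0.7, 1.5, 1.4]
grip_width: 0.088
finger_force: 0.0
```

```bash
python3 - <<'E'
from h import *
im,d,p=cap('wrist','w1'); c=-np.array(p['R']).T@p['t'];print(c,p['fx'])
hsv=cv2.cvtColor(im,cv2.COLOR_RGB2HSV)
m=((hsv[...,0]<18)&(hsv[...,1]>120)&(hsv[...,2]>80)).astype(np.uint8)
for k in sorted(cv2.findContours(m,0,1)[0],key=cv2.contourArea)[-3:]:
    P=np.array([ray(p,*q[0],.0065)[:2]*1000 for q in k],np.float32); print(cv2.contourArea(k),cv2.minAreaRect(P))
print(r.sense()['position'],r.sense()['joints'])
for n,X in dict(grip=(.472,-.2405,.0065),tip=(.6215,-.2257,.006)).items(): print(n,proj(p,X))
E
```

```text
[ 0.54067641 -0.23469395  0.35776161] 310.4458385666092
0.0 ((570.3214111328125, -513.85546875), (0.0, 0.0), 0.0)
0.0 ((582.6123046875, -527.0126953125), (1.328654170036316, 0.0), 146.60704040527344)
0.0 ((585.165283203125, -526.6951293945312), (0.0, 0.0), 0.0)
[ 0.47321428 -0.23995371  0.21999319] [-5.16390814e-01  1.03500516e-02  1.94080898e+00  2.64627839e-04
  1.19201909e+00  9.52400392e-01]
grip (np.float64(319.23221672335575), np.float64(175.70357846393208))
tip (np.float64(319.34462975510405), np.float64(31.149467623694022))
```

View pics/w1.png

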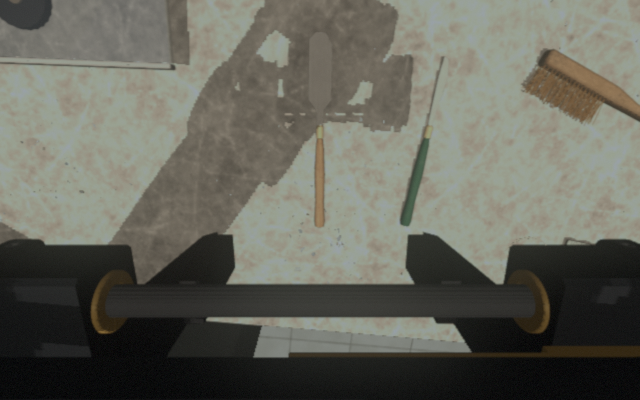

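The wrist view has the spatula centred at column 319.5, butt at row 226 and tip at row 32. The projected axis (319.2) agrees to about 1 mm, so I descend, 20 mm back along the handle.

Call:
servo_tool:
  motion:
    - [-1,-10,0,40,0,0,0]
    - [-1,-20,0,85,0,0,0]
    - [-1,-20,0,130,0,0,0]
    - [-1,-20,0,165,0,0,0]
    - [-1,-20,0,185,0,0,0]
    - [-1,-20,0,197,0,0,0]
    - [-1,-20,0,204,0,0,0]
    - [-1,-20,0,208,0,0,0]
    - [-1,-20,0,209,0,0,0]
    - [-1,-20,0,209,0,0,0]

```text
clock: 3.9
position: [0.4544, -0.2411, 0.0123]
ee_rot: [0.0, 0.999, 0.052, 0.0]
force: [-0.7, -0.1, 0.6]
grip_width: 0.088
finger_force: 0.0
```

Call:
servo_tool:
  motion:
    - [0,0,0,0,0,0,0]
    - [0.4,0,0,0,0,0,0]
    - [0.7,0,0,0,0,0,0]
    - [1,0,0,0,0,0,0]
    - [1,0,0,0,0,0,0]
    - [1,0,0,0,0,0,0]
    - [1,0,0,0,0,0,0]
    - [1,0,0,0,0,0,0]
    - [1,0,0,0,0,0,0]
    - [1,0,0,0,0,0,0]

```text
clock: 5.15
position: [0.4539, -0.2409, 0.0117]
ee_rot: [0.0, 0.999, 0.052, -0.0]
force: [0.7, -0.3, -0.0]
grip_width: 0.0124
finger_force: 29.9
```

Grasped (12.4 mm, 30 N). Next I lift slightly, pull back and go to the pre-insertion pose in front of the shelf.

```bash
python3 - <<'E'
from h import *
plan([(.412,-.2445,.032,-84),(.4149,-.120,.032,-56.5),(.4149,-.120,.0135,-56.5)])
E
```

```text
pos [ 0.4539 -0.2409  0.0117] yawY -84.0 tilt [-0. -0. -1.] clk 5.15 j [-0.54  0.23  2.13 -0.    0.77  0.93]
[-42.1  -0.8 -20.3] wz 0.0
[ -26.2 -124.3  -20.3] wz -0.48
[ -26.2 -124.3   -1.8] wz -0.48
```

Call:
servo_tool:
  motion:
    - [1,0,0,-8,0,0,0]
    - [1,-10,0,-20,0,0,0]
    - [1,-28,0,-20,0,0,0]
    - [1,-42,-1,-20,0,0,0]
    - [1,-40,-20,-20,0,0,-0.08]
    - [1,-37,-45,-20,0,0,-0.18]
    - [1,-33,-75,-20,0,0,-0.29]
    - [1,-29,-105,-20,0,0,-0.41]
    - [1,-26,-124,-20,0,0,-0.48]
    - [1,-26,-124,-20,0,0,-0.48]

```text
clock: 6.4
position: [0.4136, -0.1194, 0.0313]
ee_rot: [-0.0, 0.957, 0.289, -0.001]
force: [1.1, -0.4, -0.4]
grip_width: 0.013
finger_force: 29.9
```

```bash
python3 - <<'E'
from h import *
plan([(.4149,-.120,.0135,-56.5),(.5238,-.0482,.0135,-56.5),(.4332-.0055,.0895+.009,.0135,-56.5)])
cap('side','s2');im,d,p=cap('top','t2');w,_,pw=cap('wrist','w2')
print(proj(p,(.5588,-.0275,.026)))
x=cv2.resize(im[140:275,205:425],None,fx=3.6,fy=3.6,interpolation=2)
y=cv2.imread('pics/s2.png')[130:300,220:400]; y=cv2.resize(y,None,fx=2,fy=2)
cv2.imwrite('pics/c2.png',x[:,:,::-1]); cv2.imwrite('pics/c3.png',np.hstack([y,cv2.resize(w[:,:,::-1],(544,340))])[:,:800])
E
```

```text
pos [ 0.4136 -0.1194  0.0313] yawY -56.43 tilt [-0.001  0.    -1.   ] clk 6.4 j [-0.34  0.06  2.29 -0.    0.79  0.65]
[ 0.7  1.3 17.8] wz 0.001
[131.2   1.6  17.6] wz 0.001
[ 132.2 -173.7   17.8] wz 0.001
(np.float64(289.8147944470616), np.float64(211.12422558083767))
```

View pics/c3.png

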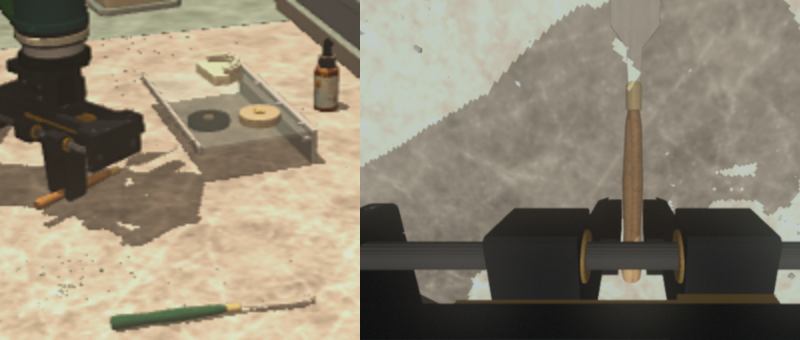

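Side and wrist views show the spatula firmly held and about level, in front of the shelf. I check the blade height and tip from depth.

```bash
python3 - <<'E'
from h import *
for n in('top','wrist'):
    D=np.load(f'pics/{n}_last.npz');p={k:D[k] for k in('fx','fy','cx','cy','R','t')};d=D['d']
    v,u=np.nonzero(d>0);z=d[v,u];C=np.stack([(u-p['cx'])/p['fx']*z,(v-p['cy'])/p['fy']*z,z],1);X=(C-p['t'])@p['R']
    o=np.array([.4136,-.1194]);a=np.radians(33.57);dd=np.array([np.cos(a),np.sin(a)]);nn=np.array([-dd[1],dd[0]])
    s=(X[:,:2]-o)@dd;l=(X[:,:2]-o)@nn
    for b in range(30,190,10):
        k=(s>=b)&(s<b+10)&(abs(l)<20)&(X[:,2]>.015)&(X[:,2]<.045) if 0 else (s*1000>=b)&(s*1000<b+10)&(abs(l)<.02)&(X[:,2]>.012)&(X[:,2]<.045)
        k2=(s*1000>=b)&(s*1000<b+10)&(abs(l)<.02)&(X[:,2]<.012)
        if k.sum(): print(n,b,k.sum(),'z',(np.median(X[k,2])*1000).round(1),'l',(l[k].min()*1000).round(),(l[k].max()*1000).round(),'smax',(s[k].max()*1000).round(),'table',(np.median(X[k2,2])*1000).round(1))
E
```

```text
top 120 20 z 26.9 l -13.0 11.0 smax 130.0 table -0.3
top 130 36 z 26.6 l -13.0 11.0 smax 140.0 table -0.1
top 140 35 z 27.6 l -13.0 10.0 smax 150.0 table -0.1
top 150 35 z 27.0 l -13.0 10.0 smax 160.0 table 0.0
top 160 27 z 26.2 l -12.0 9.0 smax 170.0 table 0.1
top 170 8 z 41.7 l -14.0 -2.0 smax 179.0 table 0.5
top 180 12 z 44.1 l -19.0 17.0 smax 190.0 table 0.2
wrist 30 486 z 30.6 l -6.0 4.0 smax 40.0 table -0.2
wrist 40 461 z 30.2 l -6.0 4.0 smax 50.0 table -0.3
wrist 50 419 z 29.4 l -6.0 3.0 smax 60.0 table -0.2
wrist 60 402 z 29.4 l -6.0 2.0 smax 70.0 table -0.2
wrist 70 397 z 28.3 l -6.0 2.0 smax 80.0 table -0.2
wrist 80 432 z 26.7 l -6.0 2.0 smax 90.0 table -0.2
wrist 90 840 z 26.7 l -13.0 8.0 smax 100.0 table -0.2
wrist 100 1558 z 26.7 l -15.0 10.0 smax 110.0 table -0.2
wrist 110 453 z 26.6 l -14.0 9.0 smax 113.0 table -0.2
```

Blade is level (top at 26.7 mm, expected 26.6) and the tip is 170 mm ahead. I lower and insert along the blade axis.

Call:
servo_tool:
  motion:
    - [1,0,0,8,0,0,0]
    - [1,0,0,14,0,0,0]
    - [1,0,0,18,0,0,0]
    - [1,0,0,18.3,0,0,0]
    - [1,20,0,18.3,0,0,0]
    - [1,42,0,18.3,0,0,0]
    - [1,65,0,18.3,0,0,0]
    - [1,88,0,18.3,0,0,0]
    - [1,110,0,18.3,0,0,0]
    - [1,131,0,18.3,0,0,0]

```text
clock: 7.8
position: [0.5257, -0.0468, 0.0133]
ee_rot: [-0.0, 0.957, 0.289, -0.0]
force: [0.3, -0.6, 0.0]
grip_width: 0.0124
finger_force: 29.9
```

```bash
python3 - <<'E'
from h import *
plan([(.4277,.0985,.013,-56.5)])
im,d,p=cap('top');w,_,_=cap('wrist')
x=cv2.resize(im[140:240,205:325],(400,334),interpolation=2)
cv2.imwrite('pics/c4.png',np.hstack([x,cv2.resize(w,(400,250)) if 0 else cv2.copyMakeBorder(cv2.resize(w,(400,250)),0,84,0,0,0)])[:,:,::-1])
E
```

```text
pos [ 0.5257 -0.0468  0.0133] yawY -56.46 tilt [-0.  0. -1.] clk 7.8 j [-0.14  0.25  2.1  -0.    0.78  0.85]
[  -1.3 -175.3    0.3] wz 0.001
```

View pics/c4.png

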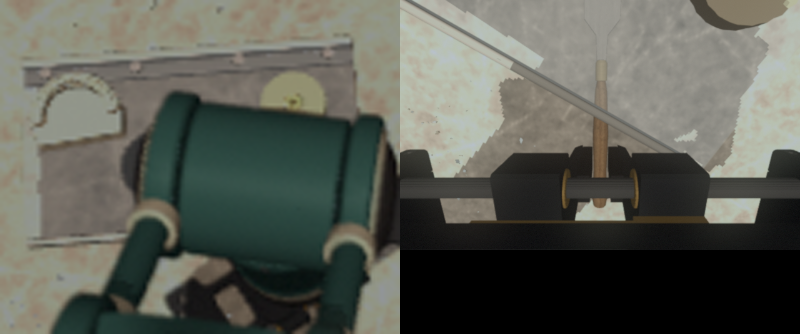

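The blade is under the shelf, and the wheel (left rim visible at (132,165) in the crop) hasn't moved. Now I sweep.

Call:
servo_tool:
  motion:
    - [1,0,-5,0,0,0,0]
    - [1,0,-12,0,0,0,0]
    - [1,0,-20,0,0,0,0]
    - [1,0,-28,0,0,0,0]
    - [1,0,-37,0,0,0,0]
    - [1,0,-46,0,0,0,0]
    - [1,0,-55,0,0,0,0]
    - [1,0,-64,0,0,0,0]
    - [1,0,-71,0,0,0,0]
    - [1,0,-75,0,0,0,0]

```text
clock: 9.15
position: [0.4827, 0.015, 0.0134]
ee_rot: [0.0, 0.957, 0.288, -0.0]
force: [1.1, -0.0, -0.7]
grip_width: 0.0125
finger_force: 29.9
```

```bash
python3 - <<'E'
from h import *
plan([(.4277,.0985,.013,-56.5)])
im,d,p=cap('top');s,_,_=cap('side')
x=cv2.resize(im[140:240,185:305],(400,334),interpolation=2);y=cv2.resize(s[130:230,280:400],(400,334),interpolation=2)
cv2.imwrite('pics/c5.png',np.hstack([x,y])[:,:,::-1])
E
```

```text
pos [0.4827 0.015  0.0134] yawY -56.47 tilt [-0. -0. -1.] clk 9.15 j [-0.02  0.18  2.2  -0.    0.76  0.97]
[  0.3 -99.9   0.4] wz 0.0
```

View pics/c5.png

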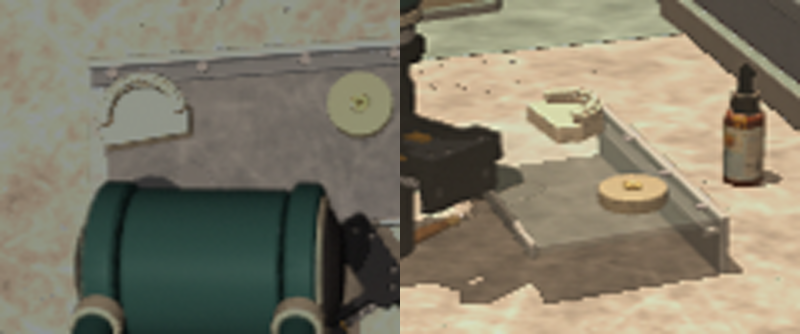

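The wheel's far rim shows as a dark arc at about (231.5,195.5) full-image. That fits it moving with the blade, so I continue.

Call:
servo_tool:
  motion:
    - [1,0,-6,0,0,0,0]
    - [1,0,-15,0,0,0,0]
    - [1,0,-26,0,0,0,0]
    - [1,0,-38,0,0,0,0]
    - [1,0,-51,0,0,0,0]
    - [1,0,-64,0,0,0,0]
    - [1,0,-77,0,0,0,0]
    - [1,0,-89,0,0,0,0]
    - [1,0,-98,0,0,0,0]
    - [1,0,-104,0,0,0,0]

```text
clock: 10.5
position: [0.4252, 0.1018, 0.0134]
ee_rot: [0.0, 0.957, 0.288, 0.0]
force: [0.8, -0.0, -1.1]
grip_width: 0.0126
finger_force: 29.9
```

```bash
python3 - <<'E'
from h import *
plan([(.4277,.0985,.013,-56.5)])
im,d,p=cap('top');w,_,_=cap('wrist')
x=cv2.resize(im[140:240,185:305],(400,334),interpolation=2);y=cv2.copyMakeBorder(cv2.resize(w,(400,250)),0,84,0,0,0)
cv2.imwrite('pics/c6.png',np.hstack([x,y])[:,:,::-1])
E
```

```text
pos [0.4252 0.1018 0.0134] yawY -56.47 tilt [ 0. -0. -1.] clk 10.5 j [ 0.18  0.1   2.29 -0.    0.75  1.16]
[0.2 4.1 0.4] wz 0.001
```

View pics/c6.png

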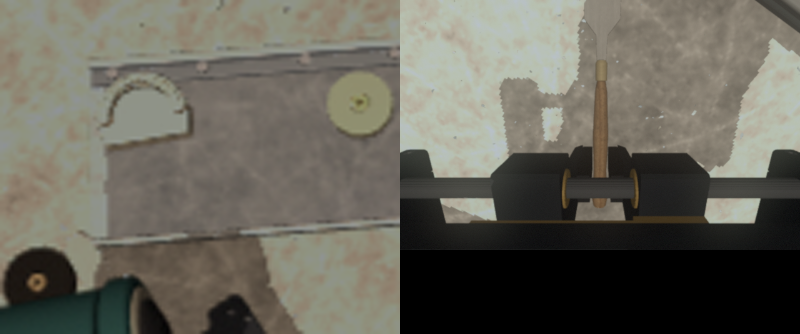

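The wheel (crop (38,282), full (196.4,224.7)) lies fully outside the shelf's front left corner. I withdraw the spatula low to the right, away from the wheel.

Call:
servo_tool:
  motion:
    - [1,-7,8,0,0,0,0]
    - [1,-17,19,-2,0,0,0]
    - [1,-33,37,-5,0,0,0]
    - [1,-51,57,-5,0,0,0]
    - [1,-69,77,-5,0,0,0]
    - [1,-87,105,-5,0,0,0]
    - [1,-105,134,-5,0,0,0]
    - [1,-123,163,-5,0,0,0]
    - [1,-138,189,-5,0,0,0]
    - [1,-147,204,-5,0,0,0]

```text
clock: 11.85
position: [0.4152, -0.1522, 0.0186]
ee_rot: [0.0, 0.958, 0.287, 0.0]
force: [0.6, 0.2, 0.2]
grip_width: 0.0123
finger_force: 29.9
```

```bash
python3 - <<'E'
from h import *
plan([(.44,-.215,.018,-84),(.44,-.215,.0117,-84)])
E
```

```text
pos [ 0.4152 -0.1522  0.0186] yawY -56.65 tilt [ 0. -0. -1.] clk 11.85 j [-0.41  0.1   2.28 -0.    0.76  0.58]
[-13.8  66.1   0.6] wz 0.477
[-13.8  66.1   6.9] wz 0.477
```

Call:
servo_tool:
  motion:
    - [1,-3,14,0,0,0,0.08]
    - [1,-6,28,0,0,0,0.18]
    - [1,-9,42,0,0,0,0.28]
    - [1,-12,56,0,0,0,0.38]
    - [1,-14,66,0,0,0,0.477]
    - [1,-14,66,1,0,0,0.477]
    - [1,-14,66,3,0,0,0.477]
    - [1,-14,66,5,0,0,0.477]
    - [1,-14,66,6.3,0,0,0.477]
    - [1,-14,66,6.5,0,0,0.477]

```text
clock: 13.1
position: [0.4402, -0.2124, 0.0118]
ee_rot: [-0.0, 0.999, 0.054, -0.0]
force: [0.6, 0.4, -0.5]
grip_width: 0.0124
finger_force: 29.9
```

Call:
servo_tool:
  motion:
    - [0.6,0,0,0,0,0,0]
    - [0.3,0,0,0,0,0,0]
    - [0.1,0,0,0,0,0,0]
    - [0.1,0,0,0,0,0,0]
    - [0.1,0,0,-4,0,0,0]
    - [0.1,0,0,-15,0,0,0]
    - [0.1,0,0,-45,0,0,0]
    - [0.1,0,0,-95,0,0,0]
    - [0.1,0,0,-150,0,0,0]
    - [0.1,0,0,-200,0,0,0]

```text
clock: 14.35
position: [0.4404, -0.2127, 0.2149]
ee_rot: [0.001, 0.999, 0.054, 0.001]
force: [0.7, -0.8, -0.1]
grip_width: 0.0397
finger_force: 0.0
```

Call:
servo_tool:
  motion:
    - [0.1,-10,40,0,0,0,0]
    - [0.1,-15,80,0,0,0,0]
    - [0.1,-15,130,0,0,0,0]
    - [0.1,-15,180,0,0,0,0]
    - [0.1,-15,220,0,0,0,0]
    - [0.1,-15,250,0,0,0,0]
    - [0.1,-15,250,0,0,0,0]
    - [0.1,-15,250,0,0,0,0]
    - [0.1,-15,250,0,0,0,0]
    - [0.1,-15,250,0,0,0,0]

```text
clock: 15.6
position: [0.4524, -0.4619, 0.2122]
ee_rot: [0.0, 0.999, 0.054, 0.0]
force: [-0.0, -0.1, -0.1]
grip_width: 0.0395
finger_force: 0.0
```

```bash
python3 - <<'E'
from h import *
im,d,p=cap('top')
hsv=cv2.cvtColor(im,cv2.COLOR_RGB2HSV)
mm=(hsv[205:245,180:213,2]<75).astype(np.uint8); c=max(cv2.findContours(mm,0,1)[0],key=cv2.contourArea); (u,v),rad=cv2.minEnclosingCircle(c)
W=ray(p,u+180,v+205,.011)[:2]; q=W-np.array([.5588,.035]); print('wheel',u+180,v+205,rad,W,'shelf depth/y',q@[.998,.0605],q@[-.0605,.998])
x=cv2.resize(im[140:275,185:425],(800,450),interpolation=2);cv2.imwrite('pics/c7.png',x[:,:,::-1]); plan([])
E
```

```text
wheel 196.29007720947266 224.50381660461426 10.870352745056152 [0.52889485 0.21758611] shelf depth/y -0.0187988845673064 0.1840301957570099
pos [ 0.4524 -0.462   0.2122] yawY -83.77 tilt [ 0. -0. -1.] clk 15.65 j [-0.83  0.23  1.71  0.    1.2   0.63]
```

View pics/c7.png

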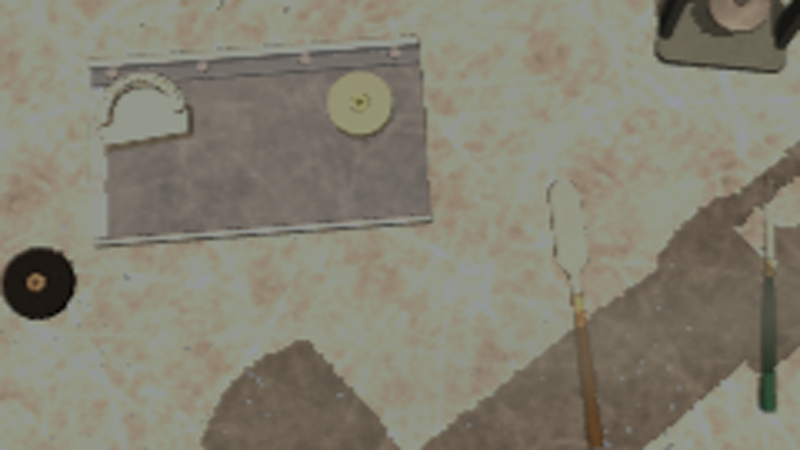

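The wheel is at shelf coordinates depth −19, y +184 mm, so it clears the left end by about 25 mm. The spatula lies flat well right of the shelf, and the felt wheel and wax spatula haven't moved. Handing in.

```bash
python3 -c "
from station import r
print(r.finish_job())"
```

```text
the job is handed in; nothing more can be done
None
```

The brush wheel is out on the open worktop, about 25 mm clear of the shelf's left end; the spatula lies flat to the right of the shelf, the felt wheel and wax spatula look unmoved in the last picture, and the job is handed in at about 16 s (no verdict was returned).

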